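Free the jammed card carrier

TASK

Two card carriers sit in shallow black boxes; one of them has slewed round and is stuck diagonally, with its corners caught under the box's inturned lips. Turn that carrier square with its box so that its corners come free, lift it out by its grip bar and set it down (do not drop it) on the middle of the empty rest plate, lying lengthwise along the plate. Leave the other carrier, which lies square in its box, where it is.

Things in the scene. Friction and masses are not known exactly. Their poses are not given: they have to be found in the camera images.
- jam_carrier: Stuck carrier, loose, ~0.17 kg: aluminium plate 110 (x) x 44 (y) x 6 mm, a green card at each end; grey grip bar in the middle, 36 mm along x, 12 mm thick along y, its top 52 mm above the underside. Origin: centre of underside, z up. Lies on its box's floor, turned about 28 deg counter-clockwise from above (box x to its x), two corners under the lips. Grip the bar from above, above the lips.
- jam_box: Fixed black open box round the stuck carrier: outside 132 (x) x 102 (y) x 19 mm, inside 126 x 96, floor 4 mm thick. Along both long sides (along x) an inturned lip 15 to 19 mm above the underside leaves a 70 mm gap, 35 mm either side of the centre: the carrier passes when centred and within about 14 deg of square. Origin: centre of underside, z up.
- rest_plate: Empty flat grey plate 140 (x) x 90 (y) x 8 mm with a dark rubber top, fixed to the bench. Origin: centre of the underside; its top is 8 mm higher; z up.
- other_carrier: The other carrier, same make, loose, lying square in an identical box of its own; to be left alone. Origin and axes as on the stuck one.

How it is judged:
By the outcome, as a careful person would: the job done as asked, in the order asked, and still so for the second after the job is handed in, with the robot touching nothing.
It also fails if it takes over 32 s, if anything falls off the work surface, if the arm or the gripper's body presses on something with over 40 N, if the wrist force passes 120 N, or if a joint passes its speed limit or range.

ROBOT

A 6-joint arm with a two-finger parallel gripper is mounted at the origin on a cart in front of the work surface, level with it; the furniture and walls round the work are solid. World frame = base frame: x ahead of the robot, y to its left, z up, the work surface at z = 0. Lengths are in m, angles in rad, forces in N, time in s.
With the tool pointing down it reaches from about 0.3 to 0.75 m from the base axis. Payload 8.5 kg.
Tool frame: the origin (TCP) lies midway between the tips of the shut fingers; the grasp point (between the pads) lies 19 mm behind it; z points along the fingers, y is the line along which they close (so a half turn about z gives the same grasp; the last joint's range is limited). The gripper opens to 85 mm and grips with 20 to 120 N. Pads are 22 mm wide; open, the fingers measure 114 mm over their backs; the gripper's body (76 mm by 85 mm) begins 54 mm behind the grasp point. The pads swing forward as they close: fully open they stand 13 mm farther back than shut.
Start: joints at [1.079, 0.381, 1.297, -0, 1.464, -0.215], TCP at [0.15, 0.529, 0.231] pointing down, gripper open.
Joint ranges: [-3.11, 3.11], [-0.89, 2.33], [0.22, 2.48], [-1.42, 4.56], [0.17, 2.85], [-2.88, 2.88]. Speed limits (rad/s): [2.39, 2.39, 3.14, 3.14, 3.14, 3.14].

INTERFACE

Orientations are given as a unit quaternion [w, x, y, z].
In Python, from plant import manip gives the robot as it stands. The module is installed in compiled form; this text tells all that it offers.
- The arm moves only by the tool play_rows, never from a script. Its argument "series" is a list that holds one entry, the list of rows, each a list of 7 numbers: the closure in counts, from 0 (fully open) to 255 (shut), then the shift along the tool's x, y, z in m, then the turn, a rotation vector about the tool's x, y, z in degrees. In form: [[[jaw, dx, dy, dz, rx, ry, rz], ...]]. A call has 1 to 10 rows; each row is the pose to reach, as a shift and turn from the pose commanded when the call began, along the tool's axes at that moment; what a row does not reach only later rows make up. A row lasts 1/10 s, in which the tool goes at most 50 mm and 8.59 degrees, less where a joint would pass 70% of its speed; a pose out of reach is approached as far as the arm can. A call with a gripper value outside its range is refused whole. The fingers move at their own pace and stop on an object; "squeeze" is the grip in N (left out, the last holds). Time passes only in rows, so rows that repeat a pose let the fingers close. It gives the time, the measured TCP pose, the force, the opening and the grip force at its end, in the units of the state.
- manip.observe(): the state, without advancing time (a new reading comes with each control period).
- manip.read_camera(name): name is "scene" or "top" or "wrist"; returns the picture (420x560x3 uint8, red, green, blue); there is no depth.
- manip.camera_info(name): a dict with "intrinsics" (3x3 intrinsics, pixels), "k1" (the pictures are not rectified: a ray, as slopes to the right and down, at radius r is drawn at 1 + k1 r^2 times it, then the intrinsics apply), "rvec" (rotation vector, rad) and "tvec" (3), from world to camera coordinates, as OpenCV has them. Camera axes: x right, y down, z forward; pixel columns grow to the right and rows downward; lengths in m; the calibration is good to about 2 mm. A picture is of the moment at which its call begins: read the wrist's pose just before it. camera_info takes no time and is no camera call; for the wrist camera it gives the pose at the moment of the call.
- manip.job_done(): hands the job in; it is judged then, once.
The state is a dict: "clock": time; "joint_pos": joint angles; "dq": joint speeds; "effort": joint torques, N m; "ee_pos": TCP position; "eef_rot": TCP orientation; "ft_force": force on the tool from outside, world axes, zero at the start; "ft_torque": the same for the moment, N m; "grip_width": opening from 0.0 (shut) to 1.0 (fully open); "gripper_force": force on a finger pad.
Only numpy, scipy, OpenCV 4.12 (cv2) and the standard library are available. Lean on these libraries where they do the work, as an engineer would, in place of code of your own. Each camera call takes 0.05 s, during which the arm holds its last target. There are 200 camera calls.

## Working session

There is one attempt and no reset: what is moved stays moved. The work goes in short steps, Python scripts to look and compute and a tool call to move; the robot and the scene stay as the last step left them, time stands still between calls to the robot, and variables do not carry over. Pictures are saved under pics/ and viewed, at most 10 in all, crops included, and the job is handed in when it is done.

Besides the shell and the picture viewer there is one more tool, called after ">>>" by a JSON object that holds its "fn" and its "kwargs". play_rows: Moves the arm, as the interface text tells. Its arguments: {"type":"object","properties":{"series":{"type":"array"},"squeeze":{"type":"number"}},"required":["series"]}

```bash
mkdir -p pics; cat > h.py <<'E'
import numpy as np, cv2
from plant import manip
from scipy.spatial.transform import Rotation as R
def shot(name,fn):
    ci=manip.camera_info(name); im=manip.read_camera(name)
    cv2.imwrite('pics/'+fn,im[:,:,::-1]); return ci,im
def ray(ci,uv):
    K=np.array(ci['intrinsics'],float); d=np.array([ci['k1'],0,0,0,0],float)
    n=cv2.undistortPoints(np.array(uv,float).reshape(-1,1,2),K,d).reshape(-1,2)
    Rm=cv2.Rodrigues(np.array(ci['rvec'],float))[0]; t=np.array(ci['tvec'],float).ravel()
    D=np.c_[n,np.ones(len(n))]@Rm; return -Rm.T@t,D
def plane(ci,uv,z):
    o,D=ray(ci,uv); return o+D*((z-o[2])/D[:,2])[:,None]
def tool():
    s=manip.observe(); q=s['eef_rot']; return np.array(s['ee_pos']),R.from_quat([q[1],q[2],q[3],q[0]]),s
E
python3 - <<'E'
from h import *
ci,a=shot('top','top0.png'); ci2,b=shot('scene','scene0.png')
import pickle; pickle.dump((ci,a,ci2,b),open('v0.pkl','wb'))
p,r,s=tool(); print(p,r.as_matrix().round(3),s['clock'])
E
```

```text
[0.15017262 0.52883349 0.23075622] [[-0.962  0.273 -0.001]
 [ 0.273  0.962 -0.001]
 [ 0.    -0.001 -1.   ]] 0.1
```

View pics/top0.png

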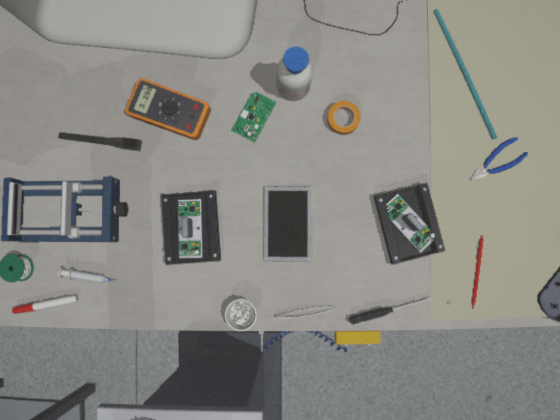

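View pics/scene0.png

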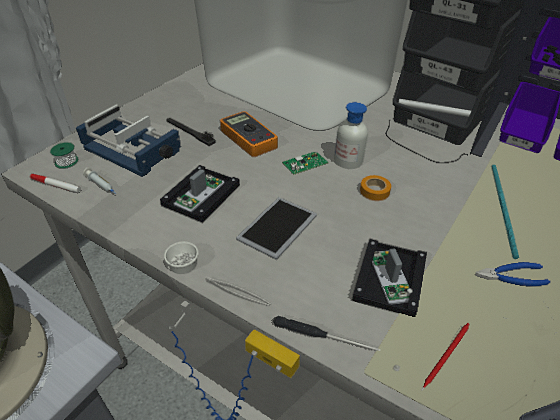

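The top view shows the jammed carrier in the right-hand box (centre about 409,223), the rest plate at about (287,223), and the square carrier at about (190,228). The scene view agrees.

```bash
python3 - <<'E'
from h import *; import pickle
ci,a,_,_=pickle.load(open('v0.pkl','rb'))
hsv=cv2.cvtColor(a,cv2.COLOR_RGB2HSV); V=hsv[:,:,2]
def rect(mask,roi,z,n):
    x0,y0,x1,y1=roi; m=np.zeros(V.shape,np.uint8); m[y0:y1,x0:x1]=mask[y0:y1,x0:x1]
    c=max(cv2.findContours(m,0,2)[0],key=cv2.contourArea)
    b=cv2.boxPoints(cv2.minAreaRect(c)); P=plane(ci,b,z)[:,:2]
    e1,e2=P[1]-P[0],P[2]-P[1]; l=e1 if np.linalg.norm(e1)>np.linalg.norm(e2) else e2
    print(n,b.round().tolist(),P.mean(0).round(4),np.linalg.norm(e1).round(4),np.linalg.norm(e2).round(4),'long deg',(np.degrees(np.arctan2(l[1],l[0]))%180).round(1))
rect((V<75).astype(np.uint8),(365,172,455,275),.019,'jambox')
rect((V<75).astype(np.uint8),(258,180,318,268),.008,'rest rubber')
rect((V>85).astype(np.uint8),(386,192,436,252),.010,'carrier')
g=((V>85)).astype(np.uint8)
print(plane(ci,[[287.5,186],[287.5,261],[264,223],[311,223]],.008).round(4))
E
```

```text
jambox [[373.0, 195.0], [426.0, 182.0], [443.0, 250.0], [390.0, 264.0]] [ 0.5007 -0.4311] 0.1034 0.1302 long deg 12.7
rest rubber [[268.0, 191.0], [306.0, 191.0], [306.0, 256.0], [268.0, 256.0]] [ 0.5012 -0.2067] 0.0713 0.1214 long deg 179.7
carrier [[379.0, 209.0], [398.0, 192.0], [438.0, 237.0], [420.0, 253.0]] [ 0.5015 -0.4339] 0.0464 0.1118 long deg 41.7
[[ 0.5713 -0.2078  0.008 ]
 [ 0.4312 -0.2074  0.008 ]
 [ 0.5019 -0.1638  0.008 ]
 [ 0.5016 -0.2514  0.008 ]]
```

>>> {"fn": "play_rows", "kwargs": {"series": [[[0,-0.377,-0.34,0,0,0,61],[0,-0.377,-0.34,0,0,0,61],[0,-0.377,-0.34,0,0,0,61],[0,-0.377,-0.34,0,0,0,61],[0,-0.377,-0.34,0,0,0,61],[0,-0.377,-0.34,0,0,0,61],[0,-0.377,-0.34,0,0,0,61],[0,-0.377,-0.34,0,0,0,61],[0,-0.377,-0.34,0,0,0,61],[0,-0.377,-0.34,0,0,0,61]]]}}

```text
clock: 1.1
ee_pos: [0.4165, 0.1035, 0.2313]
eef_rot: [-0.0, 0.622, 0.783, 0.0]
ft_force: [0.5, 0.9, 1.4]
grip_width: 1.0
gripper_force: 0.0
```

```bash
cat >> h.py <<'E'
def go(x,y,z,yaw):
    "shift in tool axes to world target; yaw=world deg of tool y"
    p,r,s=tool(); m=r.as_matrix(); cur=np.degrees(np.arctan2(m[1,1],m[0,1]))
    X=R.from_euler('z',yaw-90,degrees=True)*R.from_matrix(np.diag([-1,1,-1.]))
    print('t',s['clock'],'pos',p.round(4),'yaw',cur.round(1),'F',np.round(s['ft_force'],1),'gw',s['grip_width'],'gf',s['gripper_force'])
    print('shift',(r.inv().apply(np.array([x,y,z])-p)).round(4),'rot',np.degrees((r.inv()*X).as_rotvec()).round(1))
E
python3 -c "
from h import *
go(.5,-.432,.2,-48.5)"
```

```text
t 1.1 pos [0.4165 0.1035 0.2313] yaw 13.1 F [0.5 0.9 1.4] gw 1.0002591413039197 gf 0.0
shift [-0.5404 -0.0402  0.0312] rot [-0.  -0.  61.6]
```

>>> {"fn": "play_rows", "kwargs": {"series": [[[0,-0.48,-0.036,0.03,0,0,61.5],[0,-0.48,-0.036,0.03,0,0,61.5],[0,-0.48,-0.036,0.03,0,0,61.5],[0,-0.48,-0.036,0.03,0,0,61.5],[0,-0.48,-0.036,0.03,0,0,61.5],[0,-0.48,-0.036,0.03,0,0,61.5],[0,-0.48,-0.036,0.03,0,0,61.5],[0,-0.48,-0.036,0.03,0,0,61.5],[0,-0.48,-0.036,0.03,0,0,61.5],[0,-0.48,-0.036,0.03,0,0,61.5]]]}}

```text
clock: 2.1
ee_pos: [0.4896, -0.3733, 0.2002]
eef_rot: [-0.0, 0.935, 0.355, -0.0]
ft_force: [0.3, 1.0, -0.5]
grip_width: 1.001
gripper_force: 0.0
```

```bash
python3 -c "
from h import *; import pickle
ci,a=shot('wrist','w1.png'); pickle.dump((ci,a),open('w1.pkl','wb'))
go(.5,-.432,.2,-48.5)"
```

```text
t 2.15 pos [ 0.4896 -0.3767  0.1993] yaw -48.6 F [-3.3 -1.7 -1.9] gw 0.9981463208216755 gf 0.0
shift [-0.0288  0.0484 -0.0006] rot [-0.   0.1 -0.1]
```

View pics/w1.png

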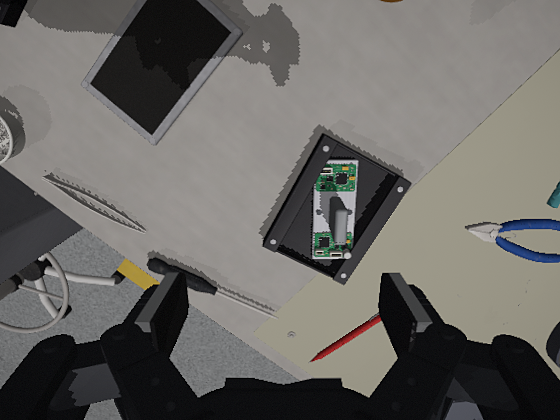

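The wrist view shows the jammed carrier at about (337,210) with its long axis nearly vertical in the image, so the yaw is about right. I'll enlarge it for the corners.

```bash
python3 -c "
import cv2
a=cv2.imread('pics/w1.png')[115:295,250:420]
cv2.imwrite('pics/w1c.png',cv2.resize(a,None,fx=3.3,fy=3.3,interpolation=cv2.INTER_CUBIC))"
```

```text
(no output)
```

View pics/w1c.png

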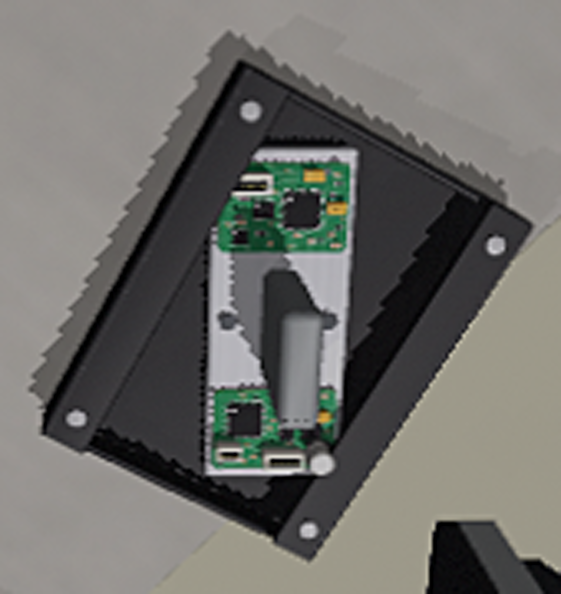

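The crop shows the bar top at about (280–322, 313–428), the box screws at (250,111), (496,245), (308,531) and (76,419), and plate corners at (358,150) and (205,472).

```bash
python3 - <<'E'
from h import *; import pickle
ci,a=pickle.load(open('w1.pkl','rb'))
f=lambda l: np.array(l,float)/3.3+[250,115]-.35
b=plane(ci,f([(286,313),(322,315),(317,428),(280,425)]),.056)[:,:2]
s=plane(ci,f([(250,111),(496,245),(308,531),(76,419)]),.019)[:,:2]
q=plane(ci,f([(358,150),(205,472),(345,355),(213,230)]),.010)[:,:2]
ang=lambda d:np.degrees(np.arctan2(d[1],d[0])).round(1)
print('bar',b.mean(0),ang(b[0]-b[3]),ang(b[1]-b[2]),np.linalg.norm(b[0]-b[3]),np.linalg.norm(b[0]-b[1]))
print('box',s.mean(0),ang(s[0]-s[3]),ang(s[1]-s[2]),np.linalg.norm(np.diff(s,axis=0),axis=1))
print('plate c',(q[0]+q[1])/2,ang(q[0]-q[2]),ang(q[3]-q[1]))
c=b.mean(0); go(c[0],c[1],.12,-48.5)
E
```

```text
bar [ 0.5005127  -0.43419445] 41.6 42.7 0.03335194336251954 0.009900676505058785
box [ 0.49875566 -0.43569974] 13.8 13.8 [0.08628127 0.11052977 0.08626008]
plate c [ 0.50041958 -0.43448058] 42.0 41.5
t 2.15 pos [ 0.4896 -0.3767  0.1993] yaw -48.6 F [-3.3 -1.7 -1.9] gw 0.9981463208216755 gf 0.0
shift [-0.0298  0.0504  0.0794] rot [-0.   0.1 -0.1]
```

>>> {"fn": "play_rows", "kwargs": {"series": [[[0,-0.03,0.05,0.04,0,0,0],[0,-0.03,0.05,0.08,0,0,0],[0,-0.03,0.05,0.08,0,0,0],[0,-0.03,0.05,0.08,0,0,0],[0,-0.03,0.05,0.08,0,0,0]]]}}

```text
clock: 2.65
ee_pos: [0.5015, -0.4271, 0.1237]
eef_rot: [0.001, 0.935, 0.356, 0.001]
ft_force: [0.0, -0.5, 0.4]
grip_width: 1.002
gripper_force: 0.0
```

```bash
python3 -c "
from h import *
go(.5005,-.4342,.027,-48.2)"
```

```text
t 2.65 pos [ 0.5015 -0.4271  0.1237] yaw -48.3 F [ 0.  -0.5  0.4] gw 1.001761838848641 gf 0.0
shift [-0.0055  0.0043  0.0968] rot [ 0.2  0.  -0.1]
```

>>> {"fn": "play_rows", "kwargs": {"series": [[[0,-0.005,0.004,0.02,0,0,0],[0,-0.005,0.004,0.03,0,0,0],[0,-0.005,0.004,0.03,0,0,0],[0,-0.005,0.004,0.03,0,0,0]]]}}

```text
clock: 3.05
ee_pos: [0.5002, -0.4335, 0.0926]
eef_rot: [0.001, 0.935, 0.356, 0.0]
ft_force: [0.0, 0.5, -0.7]
grip_width: 1.001
gripper_force: 0.0
```

```bash
python3 -c "
from h import *
go(.5005,-.4342,.027,-48.2)"
```

```text
t 3.05 pos [ 0.5002 -0.4335  0.0926] yaw -48.3 F [ 0.   0.5 -0.7] gw 1.0006252551055739 gf 0.0
shift [-0.0002  0.0006  0.0656] rot [ 0.1  0.  -0.1]
```

>>> {"fn": "play_rows", "kwargs": {"series": [[[0,0,0,0.03,0,0,0],[0,0,0,0.055,0,0,0],[0,0,0,0.063,0,0,0],[0,0,0,0.063,0,0,0],[120,0,0,0.063,0,0,0],[180,0,0,0.063,0,0,0],[255,0,0,0.063,0,0,0],[255,0,0,0.063,0,0,0],[255,0,0,0.063,0,0,0],[255,0,0,0.063,0,0,0]]], "squeeze": 40}}

```text
clock: 4.05
ee_pos: [0.4999, -0.4339, 0.0286]
eef_rot: [0.0, 0.935, 0.355, 0.0]
ft_force: [0.4, -0.1, 0.8]
grip_width: 0.127
gripper_force: 43.3
```

```bash
python3 -c "
from h import *
shot('wrist','w2.png')
go(.499,-.4355,.027,-76.2)"
```

```text
t 4.1 pos [ 0.4999 -0.4339  0.0286] yaw -48.4 F [ 0.2 -0.4  1.4] gw 0.13022250698729476 gf 43.30404281616211
shift [-0.0017  0.0006  0.0016] rot [ 0.  -0.  27.8]
```

View pics/w2.png

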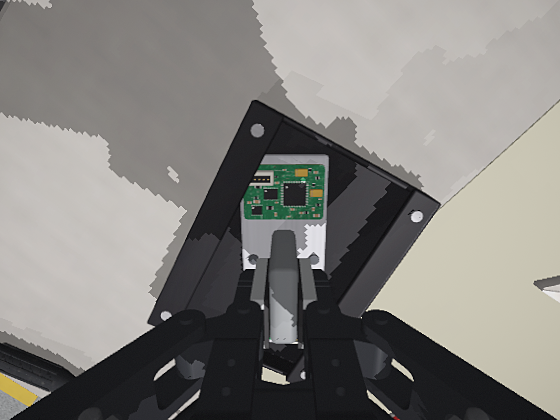

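The bar is held centrally between the pads (opening about 11 mm). Next I'll turn it square.

>>> {"fn": "play_rows", "kwargs": {"series": [[[255,0,0,-0.001,0,0,3],[255,0,0,-0.001,0,0,8],[255,0,0,-0.001,0,0,14],[255,0,0,-0.001,0,0,20],[255,-0.001,0.0005,-0.001,0,0,25],[255,-0.0015,0.0005,-0.001,0,0,28],[255,-0.0015,0.0005,-0.001,0,0,28],[255,-0.0015,0.0005,-0.001,0,0,28]]]}}

```text
clock: 4.9
ee_pos: [0.4988, -0.435, 0.029]
eef_rot: [-0.0, 0.993, 0.119, -0.0]
ft_force: [-0.1, -0.3, -2.1]
grip_width: 0.133
gripper_force: 42.8
```

```bash
python3 -c "
from h import *
shot('wrist','w3.png')
go(.499,-.4355,.12,-76.2)"
```

```text
t 4.95 pos [ 0.4989 -0.435   0.0291] yaw -76.3 F [-0.2  0.  -1.7] gw 0.1324738496934008 gf 42.77091979980469
shift [-0.      0.0005 -0.0909] rot [-0.   0.  -0.1]
```

View pics/w3.png

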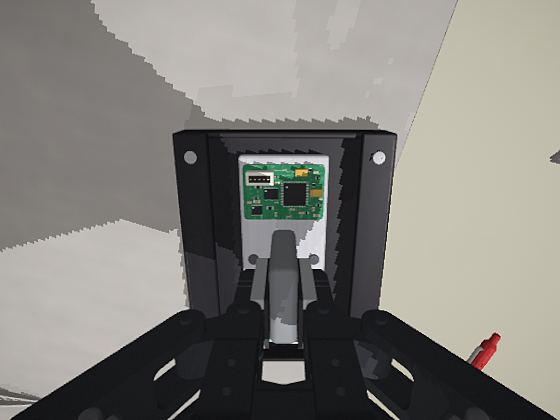

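The carrier is now square and centred: its edges (x 240–328) are clear of both lips (x about 210 and 350). Lifting straight up.

>>> {"fn": "play_rows", "kwargs": {"series": [[[255,0,0,-0.006,0,0,0],[255,0,0,-0.014,0,0,0],[255,0,0,-0.026,0,0,0],[255,0,0,-0.045,0,0,0],[255,0,0,-0.07,0,0,0],[255,0,0,-0.08,0,0,0],[255,0,0,-0.08,0,0,0]]]}}

```text
clock: 5.65
ee_pos: [0.4995, -0.4357, 0.1115]
eef_rot: [0.002, 0.993, 0.119, 0.001]
ft_force: [-0.6, 0.5, -1.8]
grip_width: 0.134
gripper_force: 42.8
```

```bash
python3 -c "
from h import *
go(.5012,-.2073,.109,-90)"
```

```text
t 5.65 pos [ 0.4995 -0.4357  0.1115] yaw -76.3 F [-0.6  0.5 -1.8] gw 0.13397982802703368 gf 42.83217251300812
shift [ 0.0556 -0.2215  0.0018] rot [ 0.2 -0.1 13.7]
```

>>> {"fn": "play_rows", "kwargs": {"series": [[[255,0.008,-0.03,0,0,0,2],[255,0.018,-0.07,0,0,0,5],[255,0.028,-0.11,0,0,0,8],[255,0.038,-0.15,0,0,0,11],[255,0.048,-0.19,0,0,0,13],[255,0.053,-0.213,0,0,0,13.7],[255,0.0555,-0.2215,0,0,0,13.7],[255,0.0555,-0.2215,0,0,0,13.7],[255,0.0555,-0.2215,0,0,0,13.7]]]}}

```text
clock: 6.55
ee_pos: [0.5008, -0.2078, 0.109]
eef_rot: [0.0, 1.0, -0.001, -0.0]
ft_force: [-0.4, -0.1, -0.9]
grip_width: 0.133
gripper_force: 42.7
```

```bash
python3 -c "
from h import *; import pickle
pickle.dump(shot('wrist','w4.png'),open('w4.pkl','wb'))
go(.5012,-.2073,.0326,-90)"
```

```text
t 6.6 pos [ 0.5007 -0.208   0.109 ] yaw -90.1 F [-0.  -0.2 -2. ] gw 0.13074875802213415 gf 42.73531436920166
shift [ 0.0005 -0.0007  0.0764] rot [ 0.   0.  -0.1]
```

View pics/w4.png

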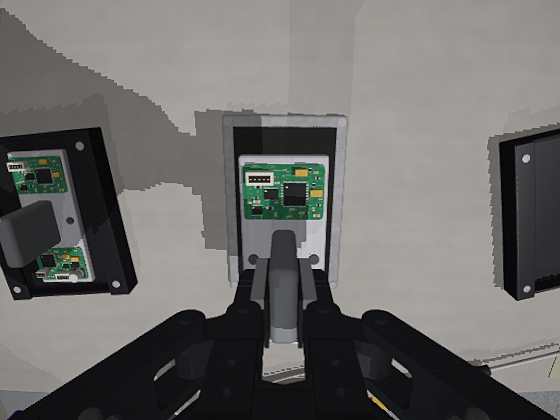

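The carrier is held over the plate, whose far corners are at (224,116) and (349,116).

```bash
python3 -c "
from h import *; import pickle
ci,_=pickle.load(open('w4.pkl','rb'))
P=plane(ci,[(224,116),(349,116),(229,280),(338,285)],.008); print(P.round(4),(P[0]+P[1])/2-[.07,0,0])"
```

```text
[[ 0.569  -0.1663  0.008 ]
 [ 0.5691 -0.2541  0.008 ]
 [ 0.4386 -0.1634  0.008 ]
 [ 0.4339 -0.2534  0.008 ]] [ 0.49905645 -0.21022866  0.008     ]
```

>>> {"fn": "play_rows", "kwargs": {"series": [[[255,0,0.001,0.025,0,0,0],[255,0,0.001,0.05,0,0,0],[255,0,0.001,0.065,0,0,0],[255,0,0.001,0.07,0,0,0],[255,0,0.001,0.073,0,0,0],[255,0,0.001,0.075,0,0,0],[255,0,0.001,0.075,0,0,0],[255,0,0.001,0.075,0,0,0]]]}}

```text
clock: 7.4
ee_pos: [0.5009, -0.208, 0.0349]
eef_rot: [0.0, 1.0, -0.001, 0.0]
ft_force: [-0.5, -0.0, -1.9]
grip_width: 0.128
gripper_force: 42.7
```

Weight is still carried; about 2 mm to go.

>>> {"fn": "play_rows", "kwargs": {"series": [[[255,0,0,0.0005,0,0,0],[255,0,0,0.001,0,0,0],[255,0,0,0.0015,0,0,0],[255,0,0,0.0015,0,0,0]]]}}

```text
clock: 7.8
ee_pos: [0.5006, -0.2078, 0.0328]
eef_rot: [-0.0, 1.0, -0.001, -0.0]
ft_force: [0.1, 0.1, -1.6]
grip_width: 0.131
gripper_force: 42.7
```

>>> {"fn": "play_rows", "kwargs": {"series": [[[255,0,0,0.0005,0,0,0],[255,0,0,0.001,0,0,0],[255,0,0,0.001,0,0,0]]]}}

```text
clock: 8.1
ee_pos: [0.5007, -0.2079, 0.0325]
eef_rot: [0.0, 1.0, -0.0, 0.0]
ft_force: [-1.3, 0.6, 5.6]
grip_width: 0.134
gripper_force: 43.9
```

Contact. Release and rise.

>>> {"fn": "play_rows", "kwargs": {"series": [[[200,0,0,-0.0005,0,0,0],[150,0,0,-0.0005,0,0,0],[80,0,0,-0.0005,0,0,0],[40,0,0,-0.0005,0,0,0],[40,0,0,-0.0005,0,0,0],[40,0,0,-0.02,0,0,0],[40,0,0,-0.06,0,0,0],[40,0,0,-0.1,0,0,0],[40,0,0,-0.14,0,0,0],[40,0,0,-0.14,0,0,0]]]}}

```text
clock: 9.1
ee_pos: [0.5024, -0.2089, 0.1769]
eef_rot: [0.003, 1.0, -0.0, 0.004]
ft_force: [0.6, -0.0, -0.8]
grip_width: 0.842
gripper_force: 0.0
```

```bash
python3 -c "
from h import *
shot('wrist','w5.png'); ci,a=shot('top','top5.png')
go(.5,-.2,.17,-90)"
```

```text
t 9.2 pos [ 0.5007 -0.2078  0.1721] yaw -90.1 F [ 1.1  0.6 -1. ] gw 0.8438586286121209 gf 0.0
shift [-0.0007 -0.0078  0.0021] rot [ 0.  -0.1 -0.1]
```

View pics/w5.png

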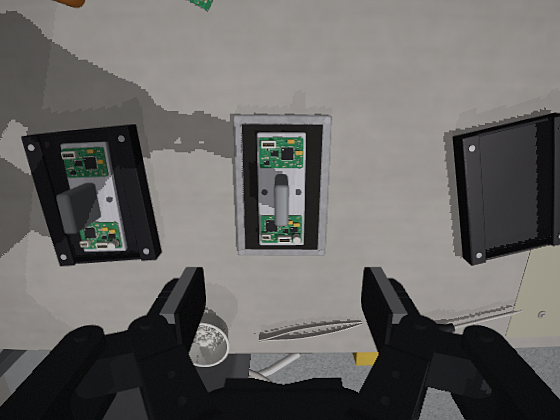

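The carrier lies upright and lengthwise in the middle of the plate (carrier x 257–305, y 133–246; plate x 236–331, y 115–255). The other carrier hasn't moved and the gripper is clear.

```bash
python3 -c "
from plant import manip
print(manip.job_done())"
```

```text
the job is handed in; nothing more can be done
None
```

I turned the stuck carrier square, lifted it out by its grip bar and set it down lengthwise on the rest plate, within about 3 mm of the middle; the other carrier was left where it was, and the job was handed in at about 9 s.

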